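# Flip the drilling template onto the second blank and lock it

## Robot

A 6-joint arm with a two-finger parallel gripper is mounted at the origin on the work surface; the furniture and walls round the work are solid. World frame = base frame: x ahead of the robot, y to its left, z up, the work surface at z = 0. Lengths are in mm, angles in degrees, forces in N, time in s.
With the tool pointing down it reaches from about 425 to 950 mm from the base axis. Payload 3.5 kg.
Tool frame: the origin (TCP) lies midway between the tips of the shut fingers; the grasp point (between the pads) lies 19 mm behind it; x points along the fingers, z is the direction in which the jaws open and shut, and the axes are right-handed (so a half turn about x gives the same grasp; the last joint's range is limited). The gripper opens to 85 mm and grips with 20 to 120 N. Pads are 22 mm wide; open, the fingers measure 114 mm over their backs; the gripper's body (76 mm by 85 mm) begins 54 mm behind the grasp point. The pads swing forward as they close: fully open they stand 13 mm farther back than shut.
Start: joints at [57.869, 16.404, 90.338, -0, 73.258, -8.594], TCP at [269.52, 618.842, 231.325] pointing down, gripper open.
Joint ranges: [-158.93, 158.93], [-51.34, 127.21], [12.03, 142.37], [-87.48, 267.48], [13.55, 161.25], [-162.69, 162.69]. Speed limits (degrees/s): [159.86, 159.86, 180, 180, 180, 180].

## Interface

Orientations are given as a 3x3 rotation matrix whose columns are the frame's x, y, z axes.
In Python, from plant import r gives the robot as it stands. The module is installed in compiled form; this text tells all that it offers.
- The arm moves only by the tool move_arm, never from a script. Its arguments are lists of equal length, an entry for each row: "jaw": the gripper's target within -1 to 1 (shut at 1, half-way at 0, fully open at -1); "travel": the shift along the tool's x, y, z in mm, a list of three; "turn": the turn about the tool's x in degrees. A call has 1 to 5 rows; each row is the pose to reach, as a shift and turn from the pose measured when the call began, along the tool's axes at that moment; what a row does not reach only later rows make up. A row lasts 1/8 s, in which the tool goes at most 62.5 mm and 10.7 degrees, less where a joint would pass 70% of its speed; a pose out of reach is approached as far as the arm can. A call with a gripper value outside its range is refused whole. The fingers move at their own pace and stop on an object; the grip force is fixed at half the most. Time passes only in rows, so rows that repeat a pose let the fingers close. It gives the time, the measured TCP pose, the force and the opening at its end, in the units of the state.
- r.get_obs(): the state, without advancing time (a new reading comes with each control period).
- r.read_camera(name): name is "side" or "top"; returns (picture, depth): 400x640x3 uint8, red, green, blue; 400x640 float32, mm along the optical axis (not along the pixel's ray), 0 where there is no reading.
- r.camera_model(name): a dict with "mtx" (3x3 intrinsics, pixels), "rvec" (rotation vector, rad) and "tvec" (3), from world to camera coordinates, as OpenCV has them. Camera axes: x right, y down, z forward; pixel columns grow to the right and rows downward; lengths in mm; the calibration is good to about 2 mm. A picture is of the moment at which its call begins. camera_model takes no time and is no camera call.
- r.close_job(): hands the job in, once; it reports no verdict.
Trained networks look in the newest picture that a camera, given by its name, has taken for a name from the list of things; names that differ only in an ending like _2 or _b are one class to them, and where a whole thing is asked for, a point or a joint stands for the part that bears it (a point fixed in the world has none). Each returns a list of dicts, best first, with "confidence" (0 to 1); they miss things now and then, are a little off and sometimes report something else, mostly with a low value. They report only what shows in the picture. A call takes as long as a camera call.
- r.silhouettes(name, camera): "region" (400x640 bool, what is visible of it) and "rect" ([left, top, right, bottom] in pixels, round what is visible of it).
The state is a dict: "t": time; "joint_positions": joint angles; "qd": joint speeds; "joint_torque": joint torques, N m; "position": TCP position; "tcp_rot": TCP orientation; "contact_force": force on the tool from outside, world axes, zero at the start; "torque": the same for the moment, N m; "opening": finger opening in mm.
Only numpy, scipy, OpenCV 4.12 (cv2) and the standard library are available. Lean on these libraries where they do the work, as an engineer would, in place of code of your own. Each camera call takes 0.05 s, during which the arm holds its last target.

## Task

The left-hand piece in this flip-over drilling jig is drilled; set the jig up for its mirror-image partner. With a fingertip, push the fresh blank in the right-hand channel fully home against the end stop, then ease the hinged metal template leaf over its spine until it lies flat on that blank, and then push the turn button a quarter turn so that it locks the leaf down. Only push things: pick nothing up, do not fling the leaf, and leave the drilled piece and the tools lying around where they are.

Things in the scene. Friction and masses are not known exactly. Their poses are not given: they have to be found in the camera images.
- jig: Drilling jig screwed to the bench, plywood base 170 x 188 x 22 mm. Origin on the bench under the spine, 65 mm in from the base's near edge; x along the spine away from the robot, y left, z up. Either side of the spine rail runs a channel 65 mm wide (|y| 10 to 75 mm), floor z = 22 mm, open at the near end; side fences (|y| 75 to 92 mm) are 37 mm high.
- stop_face (a point): Where the fresh blank must arrive: the middle of the near face of the end stop at the far end of the right channel (jig x = 76 mm, y = -42.5 mm). The end stop is a bar across both channels, jig x 76 to 104 mm, top at z = 49.5 mm.
- spine_mid (a point): Point on the leaf's hinge axis, which runs along the jig's x at z = 46 mm above the spine; level with the middle of the tab (jig x = 3 mm).
- leaf (a joint): Angle of the template leaf, rad: near 0 = flat over the left channel, pi/2 = upright, pi (its stop) = flat over the right channel. Aluminium plate 6 mm thick, 130 mm along the spine, reaching 92 mm from the hinge axis, with four drill bushes and a thumb tab; 0.2 kg. The stiff hinge (0.18 N m) holds it at any angle: 2 to 3 N at the tab moves it.
- tab_edge (a point): Middle of the outer edge of the leaf's thumb tab, half-way through its 6 mm. The tab, 60 mm wide along the spine, reaches from 92 to 132 mm from the hinge axis, 38 mm beyond the base's side, with 43 mm free below it above the bench when the leaf is flat, so that a tilted fingertip fits under it.
- turn_button (a joint): Angle of the turn button, rad: near 0 its arm points to jig +y along the end stop (leaf free); pi/2 (its stop) = it points to jig -x, over the edge of the leaf lying on the right (locked). It turns counter-clockwise seen from above, with friction 0.03 N m (1 N at the peg), and stays where left.
- button_screw (a point): The upright screw on which the turn button turns, at the arm's top (z = 57.5 mm). Steel arm 7 mm thick, 16 mm wide, reaching 43 mm from the screw.
- peg_top (a point): Centre of the top of the turn button's round black thumb peg, 11 mm in diameter, 35 mm from the screw; it rises 23 mm above the arm, to z = 80.5 mm.
- fresh_blank_center (a point): Centre of the fresh blank, loose: plain wooden board 150 x 62 x 19 mm, 0.08 to 0.17 kg, lying lengthways on the right channel's floor (top at z = 41 mm), sticking out at the near end. Home, its centre is at jig x = 1 mm and its near end still stands 9 mm out of the base.
- fresh_end (a point): Centre of the near end face of the fresh blank (62 x 19 mm), where it is pushed.
- drilled_blank_center (a point): Centre of the drilled piece, the same board with four drilled holes, home in the left channel below the leaf. To be left alone.
- try_square: try square, wooden stock and steel blade, 110 x 162 x 14 mm, lying loose on the bench between the robot and the jig. Not part of the job.
- pencil: pencil, hexagonal, 7 x 140 mm, lying loose on the bench between the robot and the jig. Not part of the job.
- sanding_block: sanding block, 61 x 105 x 31 mm, lying loose on the bench between the robot and the jig. Not part of the job.

How it is judged (in metres and radians):
On the way, in this order (a step that is already met when the one before it is completed fails the run):
1. the fresh blank is pushed home against the end stop (x of fresh_blank_center in the frame of jig above -0.004 m and angle between fresh_blank_center's own z axis and vertical below 0.05 rad), for 0.1 s.
2. the leaf lies flat over the right-hand blank (all of step 1 and value of joint leaf above 3.08 rad), for 0.2 s.
3. the turn button is turned over the leaf (value of joint turn_button above 1.3 rad), for 0.2 s.
At the end, for the whole second after the job is handed in: The fresh blank is home within 5 mm of the end stop and flat in its channel, the leaf lies on the right within 0.06 rad of flat, the turn button is at 1.3 rad or more, all at rest; the drilled piece has moved less than 10 mm and the tools less than 30 mm (all of step 2 and value of joint turn_button above 1.3 rad and linear speed of fresh_blank below 0.01 m/s and distance of drilled_blank_center from where it was at the start of the episode below 0.01 m and distance of each of try_square, pencil, sanding_block from where it was at the start of the episode below 0.03 m); the robot touches nothing.
It fails at once if the fresh blank is lifted (z of fresh_blank_center in the frame of jig above 0.045 m).
It fails at once if the drilled piece is lifted or shifted (distance of drilled_blank_center from where it was at the start of the episode above 0.012 m).
It fails at once if the leaf is flung over (velocity of joint leaf above 5 rad/s).
It fails at once if the leaf is brought over before the blank is home (value of joint leaf above 2 rad and x of fresh_blank_center in the frame of jig below -0.006 m).
It fails at once if a tool lying around is disturbed (distance of any of try_square, pencil, sanding_block from where it was at the start of the episode above 0.04 m).
It also fails if it takes over 64 s, if anything falls off the work surface, if the arm or the gripper's body presses on something with over 40 N, if the wrist force passes 120 N, or if a joint passes its speed limit or range.

## Working session

There is one attempt and no reset: what is moved stays moved. The work goes in short steps, Python scripts to look and compute and a tool call to move; the robot and the scene stay as the last step left them, time stands still between calls to the robot, and variables do not carry over. Pictures are saved under pics/ and viewed, and the job is handed in when it is done.

Besides the shell and the picture viewer there is one more tool, called as a command line: name --pt "numbers of a row" for each row, then --argument value for the rest. move_arm: Moves the arm, as the interface text tells. Its arguments: {"type":"object","properties":{"jaw":{"type":"array","items":{"type":"number"}},"travel":{"type":"array","items":{"type":"array","items":{"type":"number"}}},"turn":{"type":"array","items":{"type":"number"}}},"required":["jaw","travel","turn"]}

```bash
mkdir -p pics; cat > h.py <<'E'
import numpy as np, cv2
from plant import r
def cam(n):
    m=r.camera_model(n); K=np.array(m["mtx"],float); R=cv2.Rodrigues(np.array(m["rvec"],float))[0]; t=np.array(m["tvec"],float).ravel()
    return K,R,t
def shot(n,f):
    p,d=r.read_camera(n); cv2.imwrite("pics/"+f,cv2.cvtColor(p,cv2.COLOR_RGB2BGR)); np.save("d_%s.npy"%n,d); np.save("p_%s.npy"%n,p); return p,d
def cloud(n,d):
    K,R,t=cam(n); v,u=np.mgrid[0:400,0:640]
    c=np.stack([(u-K[0,2])/K[0,0]*d,(v-K[1,2])/K[1,1]*d,d],-1)
    w=(c-t)@R; w[d<=0]=np.nan; return w
def proj(n,P):
    K,R,t=cam(n); c=np.atleast_2d(P)@R.T+t; q=c@K.T; return q[:,:2]/q[:,2:]
E
python3 - <<'E'
from h import *
o=r.get_obs();print({k:np.round(v,3).tolist() for k,v in o.items()})
for n in("top","side"):
    shot(n,n+"0.png");K,R,t=cam(n);print(n,-R.T@t,R[2])
E
```

```text
{'t': 0.0, 'joint_positions': [57.868, 16.454, 90.422, -0.001, 73.26, -8.594], 'qd': [-0.078, 0.026, 0.027, -0.157, -0.043, 0.032], 'joint_torque': [0.001, -40.599, -29.262, -0.0, 0.006, -0.0], 'position': [269.181, 618.284, 229.944], 'tcp_rot': [[-0.001, -0.917, 0.399], [-0.002, 0.399, 0.917], [-1.0, 0.0, -0.002]], 'contact_force': [0.002, 0.964, 0.449], 'torque': [0.004, 0.008, -0.022], 'opening': 85.415}
top [ 334.11655931  -56.36429921 1021.78211504] [ 0.19181542 -0.0066063  -0.98140878]
side [545.87687001 708.12934636 502.15327041] [-0.04669804 -0.87809875 -0.4761952 ]
```

View pics/top0.png

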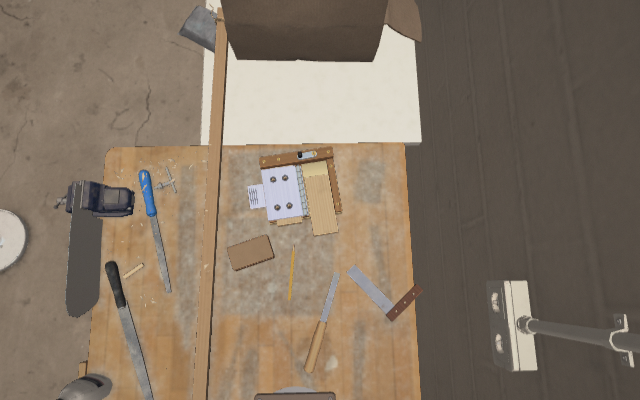

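View pics/side0.png

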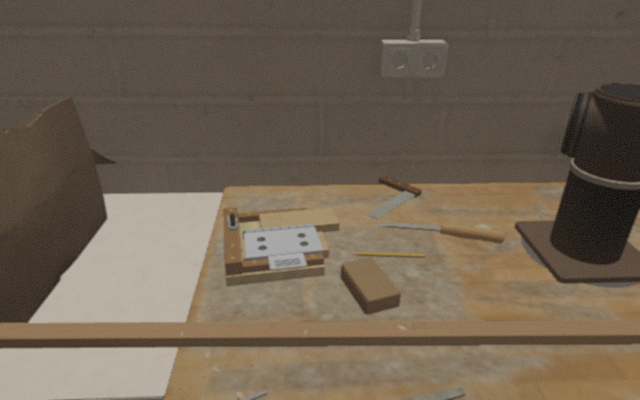

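```bash
python3 - <<'E'
from h import *
for n,(a,b,c,d_) in {"top":(235,140,355,245),"side":(210,190,350,300)}.items():
    p=np.load("p_%s.npy"%n); q=cv2.resize(p[b:d_,a:c],None,fx=5,fy=5,interpolation=cv2.INTER_CUBIC)
    cv2.imwrite("pics/%s0c.png"%n,cv2.cvtColor(q,cv2.COLOR_RGB2BGR))
    w=cloud(n,np.load("d_%s.npy"%n)); np.save("w_%s.npy"%n,w)
    print(n,proj(n,[r.get_obs()["position"],[600,0,0]]))
w=np.load("w_top.npy")
for u,v in[(262,168),(302,165),(303,220),(270,222),(285,195),(250,197),(320,205),(315,235),(337,233),(305,155),(265,160),(333,150),(340,212),(302,190),(370,300),(250,250)]: print(u,v,np.round(w[v,u]))
m=cv2.imread
E
```

```text
top [[-39.79735597 331.7162542 ]
 [292.86942907 186.4131045 ]]
side [[879.39032658 603.18094366]
 [268.22337956 257.98551813]]
262 168 [639.  76.  40.]
302 165 [650. -25.  25.]
303 220 [510. -25.   1.]
270 222 [501.  56.  34.]
285 195 [565.  17.  51.]
250 197 [560. 102.  57.]
320 205 [540. -69.  40.]
315 235 [465. -56.  40.]
337 233 [ 474. -112.    3.]
305 155 [665. -34.  60.]
265 160 [656.  67.  54.]
333 150 [ 697. -108.    2.]
340 212 [ 525. -120.   21.]
302 190 [577. -25.  52.]
370 300 [ 305. -189.   -2.]
250 250 [432. 105.  32.]
```

```bash
python3 - <<'E'
from h import *
for n in("top","side"):
    r.read_camera(n)
    for k in["jig","leaf","turn_button","fresh_blank_center","drilled_blank_center","try_square","pencil","sanding_block","peg_top"]:
        s=r.silhouettes(k,n); 
        for x in s[:2]:
            ys,xs=np.nonzero(x["region"]);print(n,k,round(x["confidence"],2),np.round(x["rect"]).tolist(),len(xs))
        if s: np.save("m_%s_%s.npy"%(n,k),s[0]["region"])
print(r.get_obs()["t"])
E
```

```text
top jig 0.8 [244.0, 140.0, 344.0, 224.0] 4335
top leaf 0.9 [245.0, 168.0, 306.0, 219.0] 2224
top turn_button 0.73 [227.0, 237.0, 275.0, 271.0] 1120
top turn_button 0.56 [297.0, 151.0, 313.0, 161.0] 131
top fresh_blank_center 0.68 [248.0, 148.0, 342.0, 226.0] 4269
top fresh_blank_center 0.67 [306.0, 175.0, 338.0, 233.0] 1446
top drilled_blank_center 0.74 [277.0, 216.0, 301.0, 227.0] 178
top try_square 0.73 [344.0, 266.0, 422.0, 322.0] 1181
top pencil 0.51 [289.0, 250.0, 294.0, 301.0] 169
top sanding_block 0.83 [228.0, 236.0, 273.0, 270.0] 1073
top sanding_block 0.53 [306.0, 172.0, 341.0, 232.0] 1532
top peg_top 0.63 [247.0, 149.0, 343.0, 224.0] 4430
top peg_top 0.54 [297.0, 150.0, 316.0, 156.0] 109
side jig 0.59 [226.0, 209.0, 329.0, 287.0] 6023
side leaf 0.61 [243.0, 224.0, 326.0, 270.0] 2693
side turn_button 0.68 [229.0, 212.0, 240.0, 231.0] 136
side fresh_blank_center 0.65 [259.0, 208.0, 338.0, 232.0] 1271
side drilled_blank_center 0.76 [242.0, 231.0, 329.0, 258.0] 217
side try_square 0.69 [370.0, 177.0, 420.0, 217.0] 747
side pencil 0.61 [360.0, 253.0, 428.0, 262.0] 300
side sanding_block 0.62 [342.0, 256.0, 401.0, 317.0] 2196
1.1
```

View pics/top0c.png

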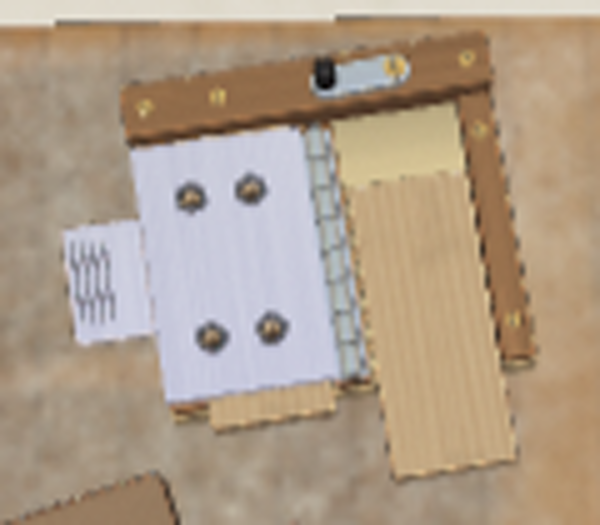

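View pics/side0c.png

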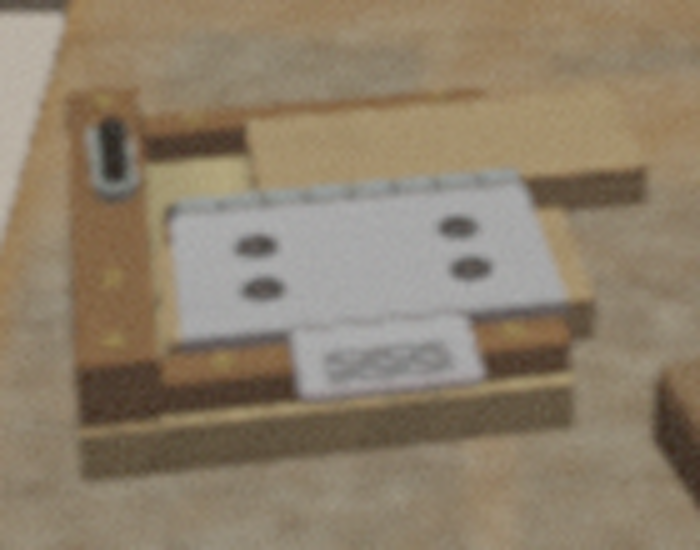

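```bash
cat > fit.py <<'E'
from h import *
from scipy.optimize import least_squares
T=[((122,85),(104,92,49.5)),((488,33),(104,-92,49.5)),((130,143),(76,92,49.5)),((533,352),(-65,-92,37)),((63,232),(33,132,49)),((75,343),(-27,132,49)),((395,66),(None,)),]
px=np.array([a for a,b in T[:6]])/5+[235,140]-.4; P=np.array([b for a,b in T[:6]],float)
S=[((68,93),(104,-92,49.5)),((82,478),(104,92,0)),((572,425),(-65,92,0)),((300,397),(33,132,46)),((488,380),(-27,132,46)),((80,365),(104,92,49.5))]
qx=np.array([a for a,b in S])/5+[210,190]-.4; Q=np.array([b for a,b in S],float)
def W(p,A):
    c,s=np.cos(p[2]),np.sin(p[2]); return np.c_[p[0]+c*A[:,0]-s*A[:,1],p[1]+s*A[:,0]+c*A[:,1],A[:,2]]
def f(p): return np.r_[(proj("top",W(p,P))-px).ravel(),(proj("side",W(p,Q))-qx).ravel()]
for sel in("both","top","side"):
    g=(lambda p:f(p)) if sel=="both" else (lambda p:f(p)[:12]) if sel=="top" else (lambda p:f(p)[12:])
    s=least_squares(g,[570,-20,.15],loss="soft_l1"); print(sel,s.x[:2],np.degrees(s.x[2]),np.round(s.fun.reshape(-1,2),1).tolist())
    if sel=="both": p=s.x; np.save("jig.npy",p)
def ray(n,u,v,z):
    K,R,t=cam(n); d=R.T@np.linalg.inv(K)@[u,v,1]; o=-R.T@t; return o+d*(z-o[2])/d[2]
def inj(w):
    c,s_=np.cos(p[2]),np.sin(p[2]); d=w-np.r_[p[:2],0]; return np.round([c*d[0]+s_*d[1],-s_*d[0]+c*d[1],w[2]],1)
for nm,(u,v),z in[("screw",(395,66),57.5),("pegtop",(323,63),80.5),("blank near L",(393,480),41),("near R",(518,460),41),("far L",(350,188),41),("far R",(467,172),41),("drilled nearL",(215,430),41),("hinge near",(352,375),50),("leafcorner",(130,147),49),("leaf near",(168,403),49)]:
    w=ray("top",235+u/5-.4,140+v/5-.4,z); print(nm,np.round(w,1),inj(w))
E
python3 fit.py
```

```text
both [576.3564052 -25.9237415] 8.144860254754954 [[0.9, 0.1], [-0.6, -0.6], [0.8, -1.0], [1.7, 0.8], [0.7, 0.1], [1.4, 1.2], [-0.0, 0.4], [0.9, 0.9], [0.2, 0.8], [0.3, 5.1], [-0.5, 4.5], [-1.2, -0.2]]
top [576.16642623 -23.43731004] 7.680177732548027 [[0.2, -0.2], [-1.2, -0.3], [0.0, -1.2], [0.5, 1.3], [-0.3, -0.3], [0.3, 0.8]]
side [576.97163117 -29.96602045] 8.56536251266046 [[-0.4, -0.4], [1.3, -0.3], [0.0, -0.8], [0.6, 3.6], [-0.4, 2.9], [-0.8, -1.4]]
screw [671.2 -56.   57.5] [ 89.6 -43.2  57.5]
pegtop [665.4 -20.7  80.5] [88.8 -7.4 80.5]
blank near L [463.8 -51.1  41. ] [-115.   -9.   41.]
near R [ 472.5 -112.8   41. ] [-115.1  -71.3   41. ]
far L [612.8 -32.1  41. ] [ 35.2 -11.3  41. ]
far R [620.  -91.4  41. ] [ 33.9 -71.   41. ]
drilled nearL [490.4  36.2  41. ] [-76.3  73.7  41. ]
hinge near [515. -32.  50.] [-61.6   2.7  50. ]
leafcorner [634.  78.  49.] [71.8 94.8 49. ]
leaf near [503.   58.5  49. ] [-60.7  94.   49. ]
```

```bash
cat > fit2.py <<'E'
from h import *
exec(open("fit.py").read().split("def f(p)")[0])
def adj(A,th):
    A=A.copy()
    for a in A:
        if a[1]==132: off=a[2]-46; a[1]=132*np.cos(th)-off*np.sin(th); a[2]=46+132*np.sin(th)+off*np.cos(th)
    return A
P2=np.r_[P,[[89.5,-42.5,57.5],[-74,73.5,41]]]; px2=np.r_[px,np.array([(395,66),(215,430)])/5+[235,140]-.4]
def f(p): return np.r_[(proj("top",W(p,adj(P2,p[3])))-px2).ravel(),(proj("side",W(p,adj(Q,p[3])))-qx).ravel()]
s=least_squares(f,[570,-20,.15,0.05],loss="soft_l1");print(s.x,np.degrees(s.x[2]),np.round(s.fun.reshape(-1,2),1).tolist())
np.save("jig.npy",s.x[:3])
E
python3 fit2.py
python3 - <<'E'
from h import *
w=np.load("w_top.npy"); m=np.load("m_top_leaf.npy"); p=np.load("jig.npy")
q=w[m];q=q[np.isfinite(q[:,0])]
c,s=np.cos(p[2]),np.sin(p[2]);x=q[:,0]-p[0];y=q[:,1]-p[1];j=np.c_[c*x+s*y,-s*x+c*y,q[:,2]]
for a in range(10,135,15):
    k=(j[:,1]>a)&(j[:,1]<a+15)&(abs(j[:,0]-3)<25);print(a,k.sum(),np.median(j[k,2]))
for nm in ("try_square","pencil","sanding_block"):
    m=np.load("m_top_%s.npy"%nm);q=w[m];print(nm,np.nanpercentile(q,[2,98],axis=0).round().tolist())
E
```

```text
[ 5.75954646e+02 -2.54774887e+01  1.42177038e-01  7.34604077e-02] 8.146144194730738 [[0.8, 0.2], [-0.7, -0.5], [0.7, -0.9], [1.5, 1.0], [0.1, -0.8], [0.8, 0.5], [-0.5, 0.2], [-0.2, -0.8], [0.1, 0.5], [1.1, 1.1], [0.4, 0.9], [0.2, 0.3], [-0.3, -0.3], [-1.0, -0.1]]
10 119 51.02690454800029
25 117 51.6503239530781
40 117 52.76877758146304
55 119 53.65656211772288
70 118 54.560321198919766
85 120 55.39169920864055
100 122 56.837648135783155
115 122 56.99021281855404
130 25 56.81595826791645
try_square [[267.0, -309.0, -1.0], [385.0, -141.0, 18.0]]
pencil [[316.0, -2.0, -0.0], [438.0, 14.0, 12.0]]
sanding_block [[391.0, 54.0, 13.0], [462.0, 154.0, 36.0]]
```

```bash
python3 - <<'E'
from h import *
w=np.load("w_top.npy")
for u,v in[(215,100),(215,200),(212,300),(210,350),(222,30),(300,50),(300,30),(300,120),(150,200),(100,190),(80,250),(250,370)]: print(u,v,np.round(w[v,u]))
k=(w[...,2]>120); ys,xs=np.nonzero(k); print(len(xs), np.nanmin(w[k],0),np.nanmax(w[k],0))
p=np.load("jig.npy");c,s=np.cos(p[2]),np.sin(p[2])
for nm,j in dict(push0=(-145,-42.5),pushend=(-74,-42.5),tab=(3,132),spine=(3,0),tabR=(3,-110),peg=(89.5,-7.5),pegend=(54.5,-42.5)).items(): print(nm,np.round([p[0]+c*j[0]-s*j[1],p[1]+s*j[0]+c*j[1]],1))
E
```

```text
215 100 [837. 205.  21.]
215 200 [563. 197.  21.]
212 300 [314. 200.  13.]
210 350 [196. 203.   3.]
222 30 [1042.  190.   27.]
300 50 [984. -24.  16.]
300 30 [983. -27. 105.]
300 120 [805. -19. -45.]
150 200 [565. 360.  27.]
100 190 [580. 462.  76.]
80 250 [435. 489.  90.]
250 370 [147. 107.  -0.]
71248 [ 102.71963153 -422.8680546   120.0044944 ] [1048.91817467  492.75155171  631.01913497]
push0 [438.4 -88.1]
pushend [508.7 -78. ]
tab [560.2 105.6]
spine [578.9 -25.1]
tabR [ 594.5 -133.9]
peg [665.6 -20.2]
pegend [635.9 -59.8]
```

```bash
cat > to.py <<'E'
from h import *
import sys
# usage: to.py w x y z | j x y z  -> travel in tool axes, turn needed for z heading (deg, jig)
o=r.get_obs();P=np.array(o["position"]);R=np.array(o["tcp_rot"]);p=np.load("jig.npy");c,s=np.cos(p[2]),np.sin(p[2])
d=P-np.r_[p[:2],0]
print("t",o["t"],"world",P.round(1),"jig",np.round([c*d[0]+s*d[1],-s*d[0]+c*d[1],P[2]],1),"F",np.round(o["contact_force"],1),"tilt",np.round(R[:,0],3),"zhead_jig",round(np.degrees(np.arctan2(R[1,2],R[0,2])-p[2]),1),"j",np.round(o["joint_positions"],0))
print("jigaxes in tool x:",np.round(R.T@[c,s,0],3)," y:",np.round(R.T@[-s,c,0],3))
a=sys.argv[1:]
while a:
    k,v=a[0],np.array(a[1:4],float);a=a[4:]
    if k=="j": v=np.array([p[0]+c*v[0]-s*v[1],p[1]+s*v[0]+c*v[1],v[2]])
    print(v.round(1),"travel",np.round(R.T@(v-P),1))
E
python3 to.py w 450 400 230 j -140 -42.5 150
```

```text
t 1.1 world [269.5 618.8 231.3] jig [-212.   681.2  231.3] F [-0.5  1.1 -0.2] tilt [ 0.  0. -1.] zhead_jig 58.3 j [58. 16. 90. -0. 73. -9.]
jigaxes in tool x: [ 0.    -0.851  0.525]  y: [0.    0.525 0.851]
[450. 400. 230.] travel [   1.3 -252.9 -128.6]
[443.4 -87.4 150. ] travel [  81.3 -441.4 -578.1]
```

move_arm --jaw '[1,1,1,1,1]' --pt "0 -55 -28" --pt "0 -110 -56" --pt "0 -165 -84" --pt "0 -218 -111" --pt "0 -253 -129" --turn '[-8,-16,-24,-31.7,-31.7]'

```text
t: 1.72
position: [451.5, 397.4, 231.6]
tcp_rot: [[0.001, -0.99, -0.141], [0.0, -0.141, 0.99], [-1.0, -0.001, -0.0]]
contact_force: [0.7, 0.6, 1.0]
opening: -0.3
```

```bash
python3 to.py  j -140 -42.5 150
```

```text
t 1.725 world [451.5 397.4 231.6] jig [-63.3 436.3 231.6] F [0.7 0.6 1. ] tilt [ 0.001  0.    -1.   ] zhead_jig 90.0 j [ 32.   7. 101.  -0.  72. -66.]
jigaxes in tool x: [ 0.001 -1.     0.001]  y: [-0.     0.001  1.   ]
[443.4 -87.4 150. ] travel [  81.5   76.4 -478.8]
```

move_arm --jaw '[1,1,1,1,1]' --pt "0 8 -60" --pt "0 16 -120" --pt "20 32 -180" --pt "40 40 -238" --pt "50 48 -296" --turn '[0,0,0,0,0]'

```text
t: 2.35
position: [444.9, 95.9, 180.8]
tcp_rot: [[0.0, -0.99, -0.142], [-0.0, -0.142, 0.99], [-1.0, -0.0, -0.0]]
contact_force: [-0.1, -0.4, -0.2]
opening: 0.2
```

```bash
python3 to.py  j -140 -42.5 80  j -140 -42.5 31
```

```text
t 2.35 world [444.9  95.9 180.8] jig [-112.5  138.8  180.8] F [-0.1 -0.4 -0.2] tilt [ 0. -0. -1.] zhead_jig 90.0 j [ -1.  -9. 123.  -0.  66. -99.]
jigaxes in tool x: [ 0. -1.  0.]  y: [-0.  0.  1.]
[443.4 -87.4  80. ] travel [ 100.8   27.5 -181.3]
[443.4 -87.4  31. ] travel [ 149.8   27.6 -181.3]
```

move_arm --jaw '[1,1,1,1,1]' --pt "10 9 -60" --pt "20 18 -120" --pt "60 27 -165" --pt "100 28 -181" --pt "150 28 -181" --turn '[0,0,0,0,0]'

```text
t: 2.98
position: [444.4, -89.4, 31.0]
tcp_rot: [[0.005, -0.99, -0.139], [-0.002, -0.139, 0.99], [-1.0, -0.004, -0.003]]
contact_force: [0.4, -0.3, -0.2]
opening: -0.2
```

```bash
python3 to.py  j -140 -42.5 31 j -86 -42.5 31; python3 - <<'E'
from h import *
for n,(a,b,c,d_) in {"top":(235,140,355,260),"side":(210,150,370,290)}.items():
    p,d=shot(n,n+"1.png"); q=cv2.resize(p[b:d_,a:c],None,fx=4,fy=4,interpolation=cv2.INTER_CUBIC)
    cv2.imwrite("pics/%s1c.png"%n,cv2.cvtColor(q,cv2.COLOR_RGB2BGR))
E
```

```text
t 2.975 world [444.4 -89.4  31. ] jig [-139.3  -44.7   31. ] F [ 0.4 -0.3 -0.2] tilt [ 0.005 -0.002 -1.   ] zhead_jig 89.8 j [ -24.    4.  128.    0.   47. -122.]
jigaxes in tool x: [ 0.004 -1.     0.003]  y: [-0.003  0.003  1.   ]
[443.4 -87.4  31. ] travel [-0.   0.7  2.1]
[496.8 -79.7  31. ] travel [  0.2 -53.3   2.3]
```

View pics/side1c.png

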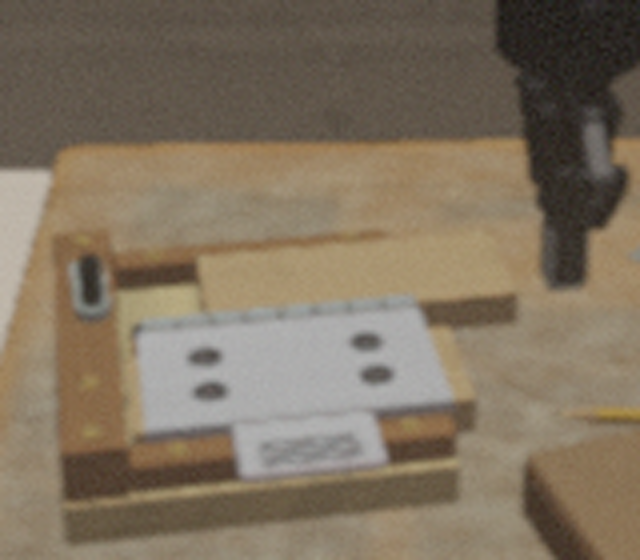

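View pics/top1c.png

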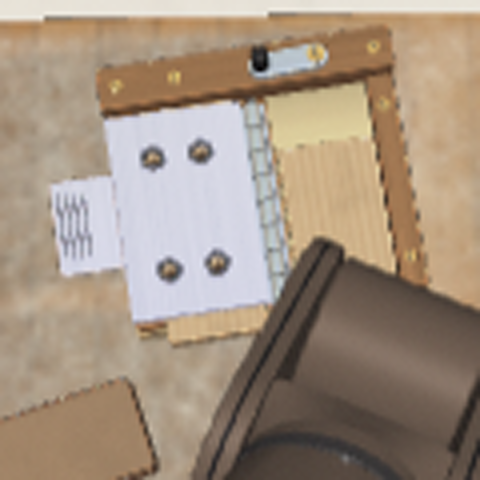

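move_arm --jaw '[1,1,1,1,1]' --pt "0 -10 2" --pt "0 -20 2" --pt "0 -30 2" --pt "0 -40 2" --pt "0 -48 2" --turn '[0,0,0,0,0]'

```text
t: 3.7
position: [486.5, -76.9, 26.0]
tcp_rot: [[-0.01, -0.99, -0.141], [0.005, -0.141, 0.99], [-1.0, 0.009, 0.006]]
contact_force: [-0.9, 0.2, 1.6]
opening: -0.0
```

move_arm --jaw '[1,1,1,1,1]' --pt "0 -3 0" --pt "0 -5 0" --pt "0 -7 0" --pt "0 -9 0" --pt "0 -9 0" --turn '[0,0,0,0,0]'

```text
t: 4.32
position: [495.7, -75.7, 25.9]
tcp_rot: [[-0.01, -0.99, -0.141], [0.005, -0.141, 0.99], [-1.0, 0.009, 0.006]]
contact_force: [0.3, -0.3, -0.7]
opening: -0.2
```

```bash
python3 to.py  j -86 -42.5 31
```

```text
t 4.325 world [495.7 -75.7  25.9] jig [-86.6 -38.3  25.9] F [ 0.3 -0.3 -0.7] tilt [-0.01   0.005 -1.   ] zhead_jig 89.9 j [ -20.   11.  121.    0.   48. -118.]
jigaxes in tool x: [-0.009 -1.     0.001]  y: [0.006 0.001 1.   ]
[496.8 -79.7  31. ] travel [-5.2 -0.5 -4.1]
```

move_arm --jaw '[1,1,1,1,1]' --pt "-3 -2 -2" --pt "-5 -4 -4" --pt "-5 -5 -4" --pt "-5 -6 -4" --pt "-5 -6 -4" --turn '[0,0,0,0,0]'

```text
t: 4.95
position: [498.8, -78.4, 29.8]
tcp_rot: [[-0.019, -0.99, -0.142], [0.006, -0.142, 0.99], [-1.0, 0.018, 0.009]]
contact_force: [-8.9, -1.5, 3.6]
opening: 0.4
```

```bash
python3 to.py; python3 - <<'E'
from h import *
for n,(a,b,c,d_) in {"top":(235,140,355,260),"side":(210,150,370,290)}.items():
    p,d=shot(n,n+"2.png"); q=cv2.resize(p[b:d_,a:c],None,fx=4,fy=4,interpolation=cv2.INTER_CUBIC)
    cv2.imwrite("pics/%s2c.png"%n,cv2.cvtColor(q,cv2.COLOR_RGB2BGR))
E
```

```text
t 4.95 world [498.8 -78.4  29.8] jig [-83.9 -41.4  29.8] F [-8.9 -1.5  3.6] tilt [-0.019  0.006 -1.   ] zhead_jig 90.0 j [ -20.   11.  120.   -0.   50. -119.]
jigaxes in tool x: [-0.018 -1.    -0.   ]  y: [ 0.009 -0.     1.   ]
```

View pics/side2c.png

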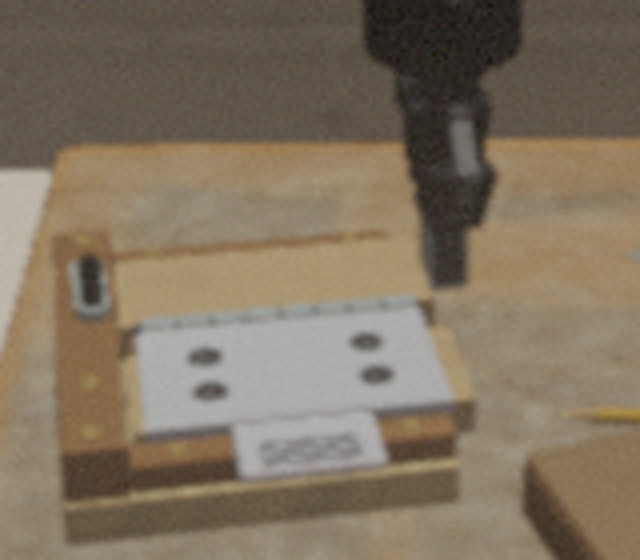

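View pics/top2c.png

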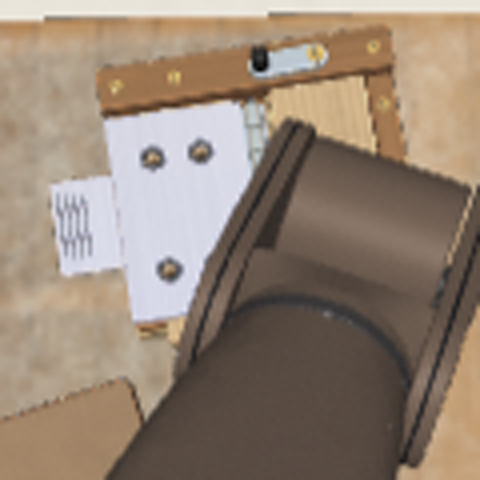

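move_arm --jaw '[1,1,1,1,1]' --pt "0 15 0" --pt "-60 20 0" --pt "-120 10 20" --pt "-120 -40 60" --pt "-120 -75 100" --turn '[0,0,10,20,30]'

```text
t: 5.68
position: [563.6, 30.7, 152.2]
tcp_rot: [[-0.012, -0.925, 0.379], [0.005, 0.379, 0.925], [-1.0, 0.013, 0.0]]
contact_force: [1.1, -1.3, -0.7]
opening: -0.1
```

```bash
python3 to.py  j 3 170 150 
```

```text
t 5.675 world [563.6  30.7 152.2] jig [ -4.2  57.4 152.2] F [ 1.1 -1.3 -0.7] tilt [-0.012  0.005 -1.   ] zhead_jig 59.6 j [ -7.   7. 110.   0.  64. -75.]
jigaxes in tool x: [-0.011 -0.862  0.506]  y: [0.007 0.506 0.862]
[554.8 143.2 150. ] travel [  2.9  50.7 100.8]
```

move_arm --jaw '[1,1,1,1,1]' --pt "0 20 45" --pt "3 40 90" --pt "3 51 101" --pt "3 51 101" --pt "3 51 101" --turn '[10,20,30,40,50]'

```text
t: 6.3
position: [554.8, 143.8, 150.4]
tcp_rot: [[-0.009, -0.3, 0.954], [0.006, 0.954, 0.3], [-1.0, 0.008, -0.007]]
contact_force: [0.2, -0.4, 0.9]
opening: 0.2
```

```bash
python3 - <<'E'
from h import *
for n,(a,b,c,d_) in {"top":(235,140,355,260)}.items():
    p,d=shot(n,n+"3.png"); q=cv2.resize(p[b:d_,a:c],None,fx=4,fy=4,interpolation=cv2.INTER_CUBIC)
    cv2.imwrite("pics/%s3c.png"%n,cv2.cvtColor(q,cv2.COLOR_RGB2BGR))
E
python3 to.py  j 3 170 38
```

```text
t 6.35 world [554.9 143.6 150.4] jig [  3.1 170.4 150.4] F [ 0.  -0.8  0.1] tilt [-0.009  0.006 -1.   ] zhead_jig 9.1 j [  4.   9. 109.   0.  63. -13.]
jigaxes in tool x: [-0.008 -0.158  0.987]  y: [0.007 0.987 0.158]
[554.8 143.2  38. ] travel [112.4  -1.3   0.7]
```

View pics/top3c.png

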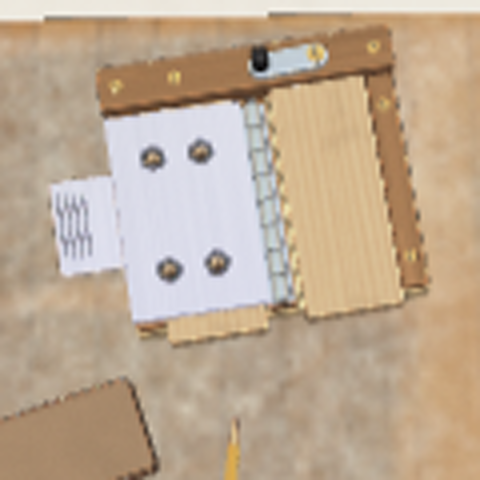

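move_arm --jaw '[1,1,1,1,1]' --pt "50 -1 0" --pt "100 -1 0" --pt "112 -1 0" --pt "112 -10 -2" --pt "112 -16 -3" --turn '[5,9,9,9,9]'

```text
t: 6.98
position: [557.8, 127.4, 40.8]
tcp_rot: [[-0.004, -0.144, 0.99], [0.006, 0.99, 0.144], [-1.0, 0.006, -0.004]]
contact_force: [-0.0, -0.2, -0.6]
opening: 0.3
```

```bash
python3 to.py  j 3 143 38
```

```text
t 6.975 world [557.8 127.4  40.8] jig [  3.7 153.9  40.8] F [-0.  -0.2 -0.6] tilt [-0.004  0.006 -1.   ] zhead_jig 0.1 j [  3.  17. 112.   0.  52.  -6.]
jigaxes in tool x: [-0.004 -0.002  1.   ]  y: [0.006 1.    0.002]
[558.7 116.5  38. ] travel [  2.7 -11.   -0.7]
```

move_arm --jaw '[1,1,1,1,1]' --pt "3 -7 0" --pt "3 -10 0" --pt "3 -12 0" --pt "3 -14 0" --pt "3 -15 0" --turn '[0,0,0,0,0]'

```text
t: 7.6
position: [560.9, 118.5, 39.4]
tcp_rot: [[-0.001, -0.14, 0.99], [0.018, 0.99, 0.14], [-1.0, 0.018, 0.002]]
contact_force: [0.4, 21.5, 1.9]
opening: 0.1
```

```bash
python3 to.py;  python3 - <<'E'
from h import *
for n,(a,b,c,d_) in {"side":(210,150,370,290)}.items():
    p,d=shot(n,n+"4.png"); q=cv2.resize(p[b:d_,a:c],None,fx=4,fy=4,interpolation=cv2.INTER_CUBIC)
    cv2.imwrite("pics/%s4c.png"%n,cv2.cvtColor(q,cv2.COLOR_RGB2BGR))
E
```

```text
t 7.6 world [560.9 118.5  39.4] jig [  5.5 144.6  39.4] F [ 0.4 21.5  1.9] tilt [-0.001  0.018 -1.   ] zhead_jig -0.1 j [  1.  17. 112.   1.  51.  -8.]
jigaxes in tool x: [0.002 0.002 1.   ]  y: [ 0.018  1.    -0.002]
```

View pics/side4c.png

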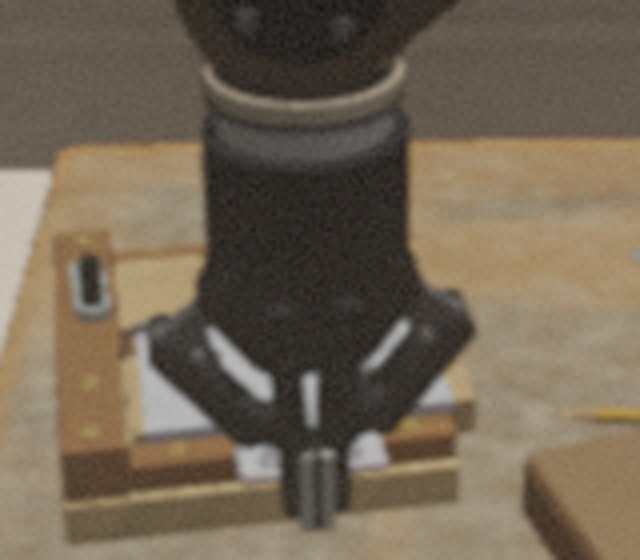

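move_arm --jaw '[1,1,1,1,1]' --pt "0 -5 -2" --pt "-6 -5.5 -2" --pt "-12 -6 -2" --pt "-18 -7 -2" --pt "-24 -8 -2" --turn '[0,0,0,0,0]'

```text
t: 8.28
position: [561.4, 115.0, 65.2]
tcp_rot: [[0.004, -0.138, 0.99], [0.028, 0.99, 0.138], [-1.0, 0.027, 0.008]]
contact_force: [1.5, 16.6, 2.2]
opening: 0.2
```

```bash
python3 to.py;  python3 - <<'E'
from h import *
for n,(a,b,c,d_) in {"side":(210,150,370,290)}.items():
    p,d=shot(n,n+"5.png"); q=cv2.resize(p[b:d_,a:c],None,fx=4,fy=4,interpolation=cv2.INTER_CUBIC)
    cv2.imwrite("pics/%s5c.png"%n,cv2.cvtColor(q,cv2.COLOR_RGB2BGR))
E
```

```text
t 8.275 world [561.4 115.   65.2] jig [  5.5 141.2  65.2] F [ 1.5 16.6  2.2] tilt [ 0.004  0.028 -1.   ] zhead_jig -0.2 j [  1.  15. 112.   2.  54.  -8.]
jigaxes in tool x: [0.008 0.004 1.   ]  y: [ 0.027  1.    -0.004]
```

View pics/side5c.png

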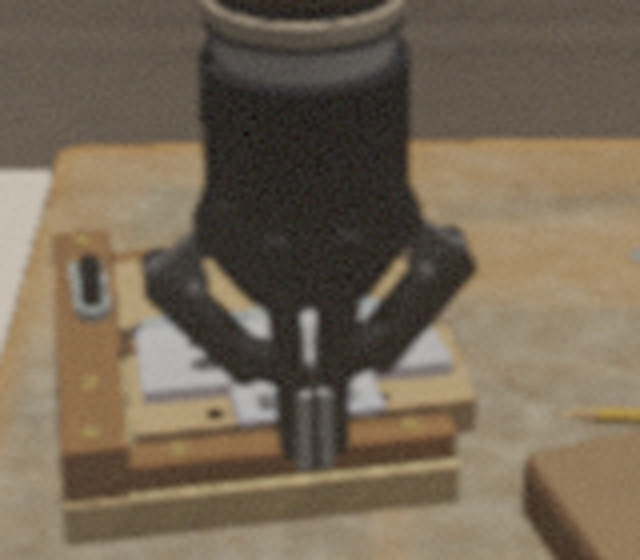

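move_arm --jaw '[1,1,1,1,1]' --pt "-9 -6 -2" --pt "-18 -9 -2" --pt "-27 -13 -2" --pt "-36 -18 -2" --pt "-45 -23 -2" --turn '[0,0,0,0,0]'

```text
t: 8.95
position: [564.6, 93.3, 113.3]
tcp_rot: [[0.01, -0.138, 0.99], [0.034, 0.99, 0.137], [-0.999, 0.032, 0.015]]
contact_force: [3.0, 8.3, 2.9]
opening: 0.1
```

```bash
python3 to.py;  python3 - <<'E'
from h import *
for n,(a,b,c,d_) in {"side":(210,110,370,250)}.items():
    p,d=shot(n,n+"6.png"); q=cv2.resize(p[b:d_,a:c],None,fx=4,fy=4,interpolation=cv2.INTER_CUBIC)
    cv2.imwrite("pics/%s6c.png"%n,cv2.cvtColor(q,cv2.COLOR_RGB2BGR))
E
```

```text
t 8.95 world [564.6  93.3 113.3] jig [  5.6 119.2 113.3] F [3.  8.3 2.9] tilt [ 0.01   0.034 -0.999] zhead_jig -0.3 j [ -2.  10. 111.   2.  58. -11.]
jigaxes in tool x: [0.015 0.004 1.   ]  y: [ 0.032  0.999 -0.005]
```

View pics/side6c.png

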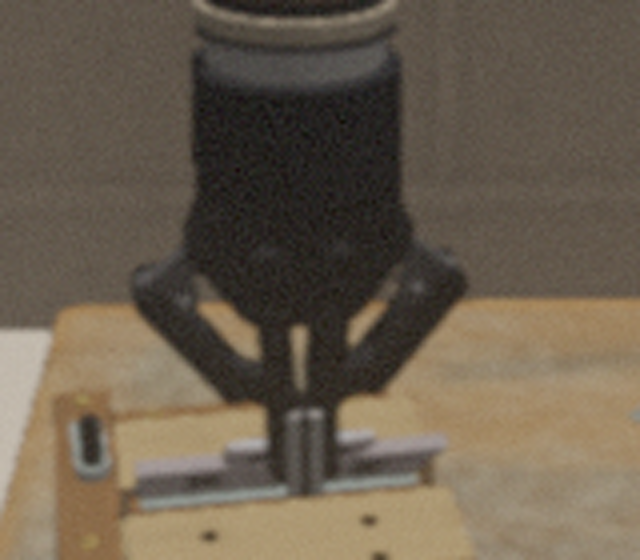

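move_arm --jaw '[1,1,1,1,1]' --pt "-10 -11 -2" --pt "-18 -20 -2" --pt "-25 -30 -2" --pt "-31 -40 -2" --pt "-36 -50 -2" --turn '[0,0,0,0,0]'

```text
t: 9.62
position: [570.2, 41.3, 150.3]
tcp_rot: [[0.013, -0.138, 0.99], [0.033, 0.99, 0.137], [-0.999, 0.031, 0.017]]
contact_force: [0.7, 3.5, 1.5]
opening: 0.0
```

```bash
python3 to.py;  python3 - <<'E'
from h import *
for n,(a,b,c,d_) in {"side":(210,90,370,230)}.items():
    p,d=shot(n,n+"7.png"); q=cv2.resize(p[b:d_,a:c],None,fx=4,fy=4,interpolation=cv2.INTER_CUBIC)
    cv2.imwrite("pics/%s7c.png"%n,cv2.cvtColor(q,cv2.COLOR_RGB2BGR))
E
```

```text
t 9.625 world [570.2  41.3 150.3] jig [  3.7  66.9 150.3] F [0.7 3.5 1.5] tilt [ 0.013  0.033 -0.999] zhead_jig -0.3 j [ -7.   8. 110.   2.  62. -16.]
jigaxes in tool x: [0.017 0.004 1.   ]  y: [ 0.031  1.    -0.004]
```

View pics/side7c.png

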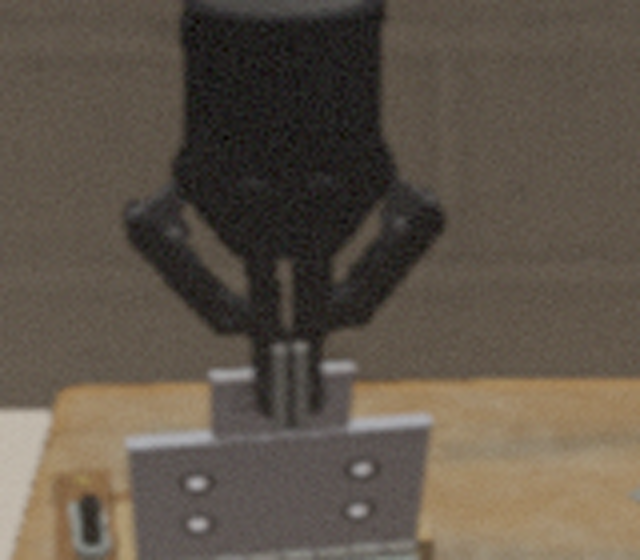

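```bash
cat > chk.py <<'E'
from h import *
src=open("fit.py").read(); exec("p=np.load('jig.npy')\ndef ray"+src.split("def ray")[1].split("for nm")[0])
E
python3 - <<'E'
from chk import *
for u,v in[(310,318),(404,300),(270,94),(366,78)]: print(inj(ray("top",235+u/4-.4,140+v/4-.4,41)))
E
```

```text
[-73.6 -13.4  41. ]
[-71.8 -72.7  41. ]
[ 73.2 -11.3  41. ]
[ 73.9 -73.3  41. ]
```

move_arm --jaw '[1,1,1,1,1]' --pt "0 -14 0" --pt "0 -28 0" --pt "0 -42 0" --pt "-2 -56 0" --pt "-2 -68 0" --turn '[0,0,0,0,0]'

```text
t: 10.3
position: [579.2, -28.4, 149.7]
tcp_rot: [[0.011, -0.137, 0.991], [0.032, 0.99, 0.136], [-0.999, 0.03, 0.015]]
contact_force: [-0.4, 1.7, -1.8]
opening: 0.3
```

```bash
python3 to.py;  python3 - <<'E'
from h import *
for n,(a,b,c,d_) in {"side":(210,90,370,230)}.items():
    p,d=shot(n,n+"8.png"); q=cv2.resize(p[b:d_,a:c],None,fx=4,fy=4,interpolation=cv2.INTER_CUBIC)
    cv2.imwrite("pics/%s8c.png"%n,cv2.cvtColor(q,cv2.COLOR_RGB2BGR))
E
```

```text
t 10.3 world [579.2 -28.4 149.7] jig [  2.8  -3.4 149.7] F [-0.4  1.7 -1.8] tilt [ 0.011  0.032 -0.999] zhead_jig -0.3 j [-14.   9. 108.   2.  63. -23.]
jigaxes in tool x: [0.015 0.005 1.   ]  y: [ 0.03   1.    -0.006]
```

View pics/side8c.png

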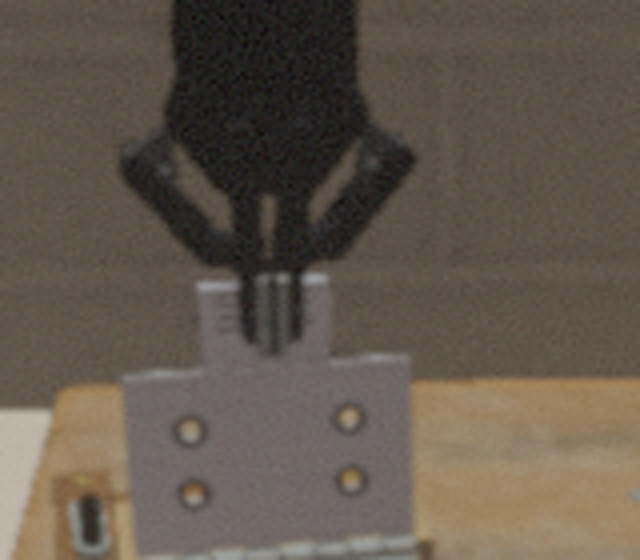

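move_arm --jaw '[1,1,1,1,1]' --pt "2 -11 0" --pt "5 -21 0" --pt "9 -31 0" --pt "15 -40 0" --pt "21 -48 0" --turn '[0,0,0,0,0]'

```text
t: 10.98
position: [586.7, -77.5, 127.3]
tcp_rot: [[0.012, -0.136, 0.991], [0.03, 0.99, 0.136], [-0.999, 0.028, 0.016]]
contact_force: [1.2, -0.2, 0.8]
opening: 0.4
```

```bash
python3 to.py
```

```text
t 10.975 world [586.7 -77.5 127.3] jig [  3.2 -53.  127.3] F [ 1.2 -0.2  0.8] tilt [ 0.012  0.03  -0.999] zhead_jig -0.4 j [-18.  12. 107.   2.  61. -27.]
jigaxes in tool x: [0.016 0.006 1.   ]  y: [ 0.028  1.    -0.006]
```

move_arm --jaw '[1,1,1,1,1]' --pt "6 -7 0" --pt "14 -14 0" --pt "21 -20 0" --pt "29 -26 0" --pt "37 -31 0" --turn '[0,0,0,0,0]'

```text
t: 11.6
position: [591.1, -107.1, 88.6]
tcp_rot: [[0.012, -0.136, 0.991], [0.03, 0.99, 0.136], [-0.999, 0.029, 0.016]]
contact_force: [-0.5, 1.4, 0.5]
opening: 0.1
```

```bash
python3 to.py;  python3 - <<'E'
from h import *
for n,(a,b,c,d_) in {"side":(210,110,370,250)}.items():
    p,d=shot(n,n+"9.png"); q=cv2.resize(p[b:d_,a:c],None,fx=4,fy=4,interpolation=cv2.INTER_CUBIC)
    cv2.imwrite("pics/%s9c.png"%n,cv2.cvtColor(q,cv2.COLOR_RGB2BGR))
E
```

```text
t 11.6 world [ 591.1 -107.1   88.6] jig [  3.5 -83.   88.6] F [-0.5  1.4  0.5] tilt [ 0.012  0.03  -0.999] zhead_jig -0.4 j [-21.  16. 107.   2.  57. -30.]
jigaxes in tool x: [0.016 0.006 1.   ]  y: [ 0.028  1.    -0.006]
```

View pics/side9c.png

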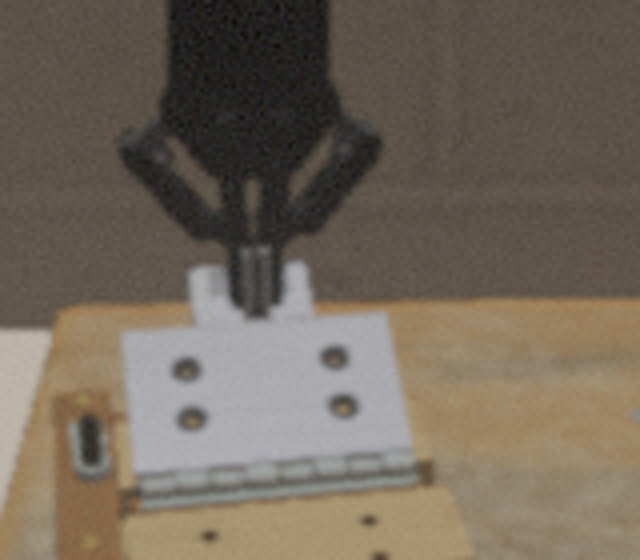

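move_arm --jaw '[1,1,1,1,1]' --pt "9 -4 0" --pt "18 -7 0" --pt "26 -10 0" --pt "33 -11 0" --pt "38 -12 0" --turn '[0,0,0,0,0]'

```text
t: 12.28
position: [592.4, -118.1, 48.7]
tcp_rot: [[0.009, -0.136, 0.991], [0.031, 0.99, 0.135], [-0.999, 0.029, 0.014]]
contact_force: [-4.3, 4.0, 18.9]
opening: 0.2
```

move_arm --jaw '[1,1,1,1]' --pt "2 0 0" --pt "4 0 0" --pt "5 0 0" --pt "5 0 0" --turn '[0,0,0,0]'

```text
t: 12.78
position: [592.7, -118.1, 48.6]
tcp_rot: [[0.007, -0.137, 0.991], [0.031, 0.99, 0.136], [-0.999, 0.03, 0.011]]
contact_force: [-10.9, 3.3, 22.5]
opening: -0.0
```

```bash
python3 to.py;  python3 - <<'E'
from h import *
for n,(a,b,c,d_) in {"side":(210,130,370,270)}.items():
    p,d=shot(n,n+"10.png"); q=cv2.resize(p[b:d_,a:c],None,fx=4,fy=4,interpolation=cv2.INTER_CUBIC)
    cv2.imwrite("pics/%s10c.png"%n,cv2.cvtColor(q,cv2.COLOR_RGB2BGR))
E
```

```text
t 12.775 world [ 592.7 -118.1   48.6] jig [  3.4 -94.   48.6] F [-10.9   3.3  22.5] tilt [ 0.007  0.031 -0.999] zhead_jig -0.3 j [-22.  20. 107.   2.  54. -31.]
jigaxes in tool x: [0.011 0.005 1.   ]  y: [ 0.03   1.    -0.005]
```

View pics/side10c.png

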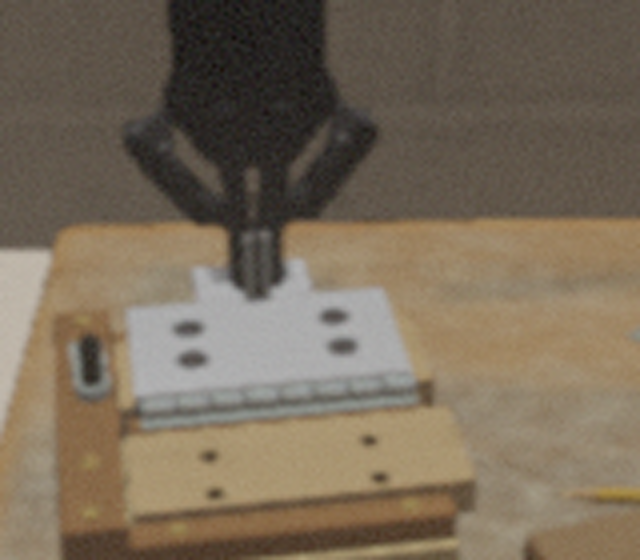

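move_arm --jaw '[1,1,1,1,1]' --pt "-40 0 0" --pt "-75 10 10" --pt "-75 50 45" --pt "-75 85 80" --pt "-75 110 102" --turn '[0,10,20,30,40]'

```text
t: 13.45
position: [679.3, 4.1, 128.2]
tcp_rot: [[0.008, 0.536, 0.844], [0.031, 0.844, -0.536], [-0.999, 0.03, -0.01]]
contact_force: [-0.0, -0.6, 0.7]
opening: 0.3
```

```bash
python3 to.py j 105.8 14.8 66; python3 - <<'E'
from h import *
for n,(a,b,c,d_) in {"top":(235,140,355,260),"side":(210,130,370,270)}.items():
    p,d=shot(n,n+"11.png"); q=cv2.resize(p[b:d_,a:c],None,fx=4,fy=4,interpolation=cv2.INTER_CUBIC)
    cv2.imwrite("pics/%s11c.png"%n,cv2.cvtColor(q,cv2.COLOR_RGB2BGR))
E
```

```text
t 13.45 world [679.3   4.1 128.2] jig [106.5  14.7 128.2] F [-0.  -0.6  0.7] tilt [ 0.008  0.031 -0.999] zhead_jig -40.5 j [-9. 22. 94.  2. 63. 23.]
jigaxes in tool x: [0.012 0.65  0.76 ]  y: [ 0.03   0.759 -0.65 ]
[678.6   4.2  66. ] travel [62.2 -2.2  0. ]
```

View pics/top11c.png

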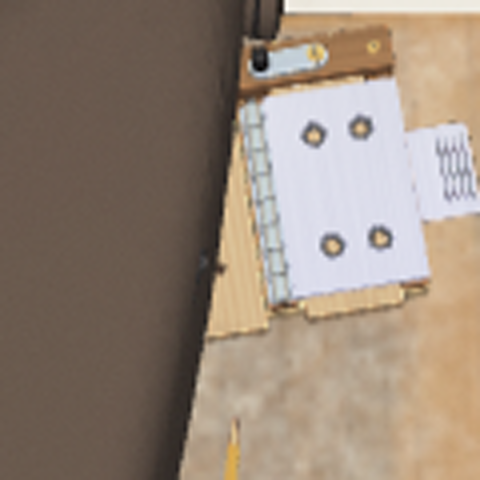

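View pics/side11c.png

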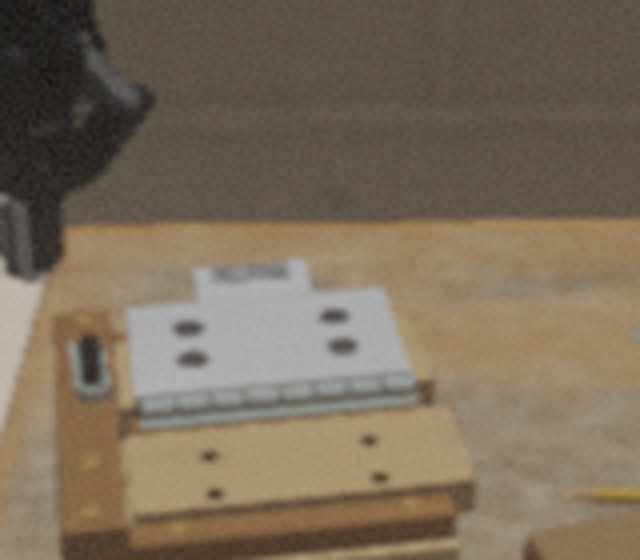

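move_arm --jaw '[1,1,1]' --pt "30 0 0" --pt "55 -2 0" --pt "62 -2 0" --turn '[4.5,4.5,4.5]'

```text
t: 13.92
position: [676.9, 5.0, 63.4]
tcp_rot: [[0.003, 0.594, 0.804], [0.032, 0.804, -0.594], [-0.999, 0.028, -0.016]]
contact_force: [-0.8, -0.2, 0.1]
opening: -0.2
```

```bash
python3 to.py j 96 5 66 j 63 -28 66; python3 - <<'E'
from h import *
for n,(a,b,c,d_) in {"side":(170,150,290,270)}.items():
    p,d=shot(n,n+"12.png"); q=cv2.resize(p[b:d_,a:c],None,fx=4,fy=4,interpolation=cv2.INTER_CUBIC)
    cv2.imwrite("pics/%s12c.png"%n,cv2.cvtColor(q,cv2.COLOR_RGB2BGR))
E
```

```text
t 13.925 world [676.9   5.   63.4] jig [104.3  15.9  63.4] F [-0.8 -0.2  0.1] tilt [ 0.003  0.032 -0.999] zhead_jig -44.6 j [-9. 26. 96.  2. 58. 26.]
jigaxes in tool x: [0.008 0.702 0.712]  y: [ 0.031  0.711 -0.702]
[670.3  -6.9  66. ] travel [ -3.  -13.5   1.7]
[642.3 -44.3  66. ] travel [ -4.3 -60.2   1.4]
```

View pics/side12c.png

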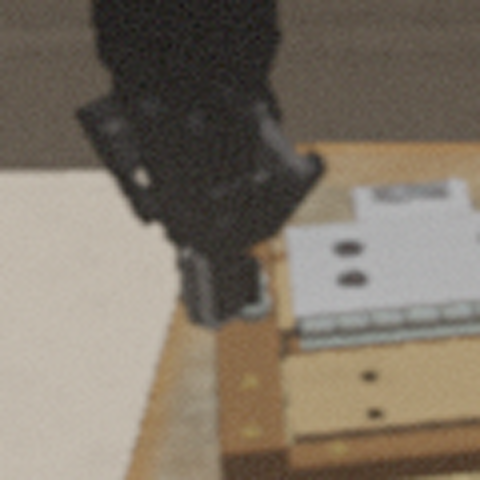

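Finger stands on the peg's outer side, clear of the arm. Now the diagonal push.

move_arm --jaw '[1,1,1,1,1]' --pt "-3 -8 1" --pt "-4 -16 1" --pt "-4 -24 1" --pt "-4 -32 1" --pt "-4 -40 1" --turn '[0,0,0,0,0]'

```text
t: 14.6
position: [654.2, -28.6, 66.9]
tcp_rot: [[0.005, 0.595, 0.804], [0.031, 0.804, -0.594], [-0.999, 0.028, -0.015]]
contact_force: [1.5, 1.3, 0.2]
opening: 0.2
```

```bash
python3 to.py j 63 -28 66
```

```text
t 14.6 world [654.2 -28.6  66.9] jig [ 77.  -14.2  66.9] F [1.5 1.3 0.2] tilt [ 0.005  0.031 -0.999] zhead_jig -44.6 j [-12.  24.  99.   2.  57.  23.]
jigaxes in tool x: [0.009 0.702 0.712]  y: [ 0.03   0.711 -0.702]
[642.3 -44.3  66. ] travel [  0.4 -19.7  -0.3]
```

move_arm --jaw '[1,1,1,1,1]' --pt "0 -6 0" --pt "0 -12 0" --pt "0 -17 0" --pt "0 -21 0" --pt "0 -23 0" --turn '[0,0,0,0,0]'

```text
t: 15.22
position: [642.6, -45.4, 66.8]
tcp_rot: [[0.012, 0.596, 0.803], [0.035, 0.802, -0.596], [-0.999, 0.035, -0.012]]
contact_force: [9.6, 7.7, -3.7]
opening: -0.1
```

```bash
python3 to.py; python3 - <<'E'
from h import *
for n,(a,b,c,d_) in {"side":(200,150,320,270)}.items():
    p,d=shot(n,n+"13.png"); q=cv2.resize(p[b:d_,a:c],None,fx=4,fy=4,interpolation=cv2.INTER_CUBIC)
    cv2.imwrite("pics/%s13c.png"%n,cv2.cvtColor(q,cv2.COLOR_RGB2BGR))
E
```

```text
t 15.225 world [642.6 -45.4  66.8] jig [ 63.1 -29.2  66.8] F [ 9.6  7.7 -3.7] tilt [ 0.012  0.035 -0.999] zhead_jig -44.7 j [-14.  22. 101.   3.  56.  21.]
jigaxes in tool x: [0.016 0.704 0.71 ]  y: [ 0.033  0.71  -0.704]
```

View pics/side13c.png

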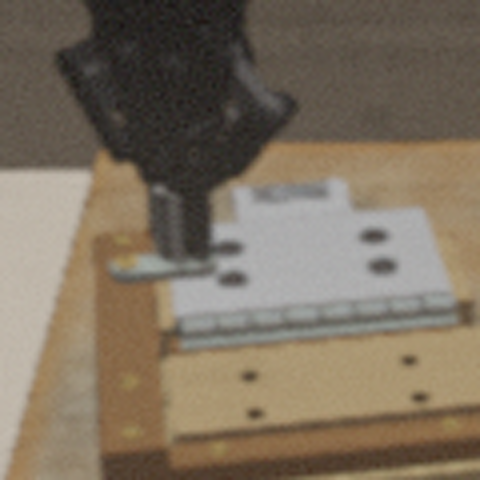

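move_arm --jaw '[1,1,1,1,1]' --pt "0 12 0" --pt "-50 15 0" --pt "-110 25 0" --pt "-130 70 -20" --pt "-130 120 -40" --turn '[0,0,0,0,0]'

```text
t: 15.9
position: [681.9, 70.6, 205.2]
tcp_rot: [[0.016, 0.597, 0.802], [0.034, 0.802, -0.597], [-0.999, 0.037, -0.007]]
contact_force: [0.3, -0.2, 0.6]
opening: 0.2
```

move_arm --jaw '[1,1,1]' --pt "0 50 -40" --pt "0 90 -80" --pt "0 90 -80" --turn '[0,0,0]'

```text
t: 16.27
position: [670.0, 194.8, 208.8]
tcp_rot: [[0.015, 0.592, 0.806], [0.034, 0.805, -0.592], [-0.999, 0.036, -0.008]]
contact_force: [0.6, -0.2, -0.1]
opening: -0.1
```

```bash
python3 to.py; python3 - <<'E'
from h import *
for n,(a,b,c,d_) in {"top":(225,140,425,325),"side":(210,150,370,290)}.items():
    p,d=shot(n,n+"14.png"); q=cv2.resize(p[b:d_,a:c],None,fx=3.5,fy=3.2,interpolation=cv2.INTER_CUBIC)
    cv2.imwrite("pics/%s14c.png"%n,cv2.cvtColor(q,cv2.COLOR_RGB2BGR))
E
```

```text
t 16.275 world [670.  194.8 208.8] jig [124.3 204.7 208.8] F [ 0.6 -0.2 -0.1] tilt [ 0.015  0.034 -0.999] zhead_jig -44.5 j [ 7. 19. 89.  2. 71. 43.]
jigaxes in tool x: [0.019 0.7   0.714]  y: [ 0.031  0.713 -0.7  ]
```

View pics/top14c.png

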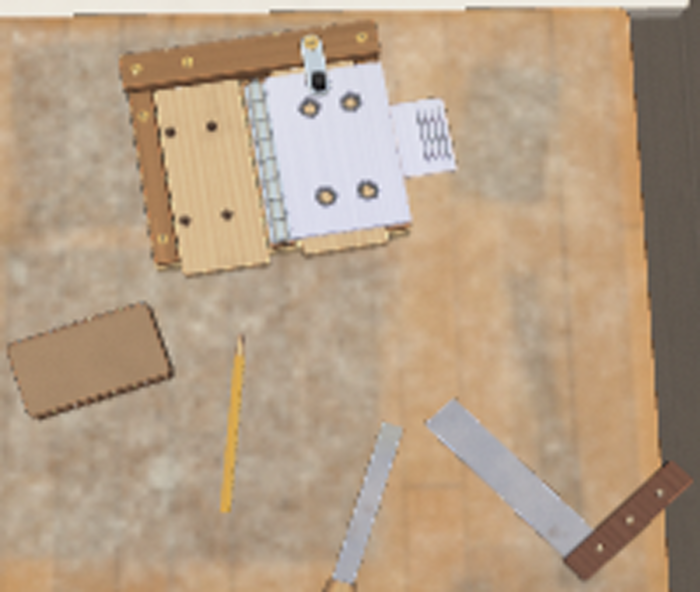

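View pics/side14c.png

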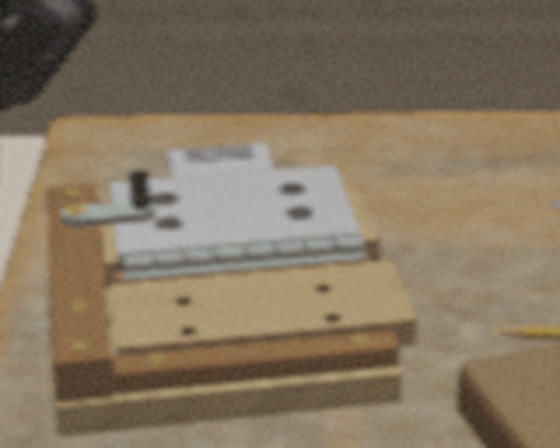

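```bash
python3 - <<'E'
from chk import *
for u,v,z in[(318,77,80.5),(311,43,57.5),(304,253,41),(388,241,41)]: print(inj(ray("top",225+u/3.5-.4,140+v/3.2-.4,z)))
r.close_job()
E
```

```text
[ 53.8 -42.6  80.5]
[ 89.4 -43.3  57.5]
[-72.3 -12.   41. ]
[-72.6 -72.2  41. ]
the job is handed in; nothing more can be done
```

The jig is set up for the mirror-image partner and the job is handed in at about 16 s. `close_job` gives no verdict, so what follows rests on my own checks.

- **Blank:** I pushed it with the shut fingertips until it met the end stop, with a reaction of about 9 N. In the last picture its near end measures at jig x ≈ -72 to -73 mm. Home is -74 mm, so it agrees within the camera's roughly 2 mm calibration.
- **Leaf:** The tool always points down, so I could not tilt a fingertip under the tab. Instead I pressed the fingers against the tab's outer edge and raised it by friction. I then pushed it slowly over the spine and pressed it flat, with about 22 N at a tip height of 48.6 mm against 49 mm expected. It moved at roughly 1 to 2 rad/s.
- **Turn button:** I pushed the peg diagonally until the button met its stop, with about 12 N. The peg now measures at (53.8, -42.6) mm in the jig against (54.5, -42.5) mm expected, a full quarter turn.
- **Last look:** The leaf lies flat with the button arm over its edge. The drilled piece, try square, pencil and sanding block look unmoved by eye; I did not measure them again. The arm stands well clear and touches nothing.

No check failed. The tool did pick up a lean of about 2° from pressing sideways, which did no harm.

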